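# Prop the fixings chest open

## Task

Open the dark wooden fixings chest and leave it propped: swing the lid right back until it leans on its stop by itself, raise the steel prop rod at the side, then take the lid again and let it down gently on the rod. The rod's tip must end up right through the hole in the lid's steel tab, with the tab resting on the rod's shoulder; the tab is not always clamped in the same place, so if it lands beside the hole, work the rod until the lid drops home. Do not let the lid slam, and do not knock over the glue bottle or the screw jar.

Things in the scene. Friction and masses are not known exactly. Their poses are not given: they have to be found in the camera images.
- lid (a joint): Lid angle (rad): 0 shut, 1.75 leaning back on its stop. Lid: dark board 200 x 250 x 12 mm, about 0.7 kg, on a free hinge; let go below 1.5 it falls shut, let go beyond 1.65 it leans back and stays. Propped with the rod's tip home it reads 0.95 to 0.99; when the tab has landed on the tip beside the hole it reads about 1.1.
- rod (a joint): Prop rod angle (rad): 0 level, pointing to the hinge side; positive raises it; range -0.25 to 1.5. The pivot is stiff (0.16 Nm, about 2.5 N at rod_grip), so the rod stays where it is left and carries the lid if the tab lands on its tip off the hole. With the tip home it reads somewhere from 0.51 to 0.71, as the tab is clamped; within about 0.012 of home the lid drops over the tip.
- hinge (a point): Middle of the lid's hinge line, fixed on the chest (200 x 220 x 95 mm, dark wood, immovable), 90 mm above the table. x points level from the handle side to the hinge side, y along the hinge line, z up. The lid turns about this y: as it opens, its free edge rises and goes over towards +x.
- lid_bar (a point): Centre of the lid's handle: round steel bar, 12 mm thick, 110 mm long, along y, in the lid's plane, 240 mm from the hinge line and 11 mm above it when shut. 34 mm free between bar and board edge (open the fingers about half), 100 mm between its end stays. It can turn in the fingers, so the lid can be swung with the gripper pointing down. Turns with the lid: x to the hinge, z out of the upper face.
- rod_pivot (a point): Pivot of the prop rod, on a bracket outside the chest's -y wall: 185 mm towards -x, 190 mm towards -y and 15 mm below the hinge's middle; axes as hinge.
- rod_shoulder (a point): Centre of the rod's shoulder face, the outer face of a 22 mm collar 160 mm from the pivot; the 8 mm round-ended tip stands 15 mm beyond it. The steel tab (80 x 103 x 5 mm, 12 mm hole) juts from the lid's -y side over the rod; its under face is in the hinge line's plane. Where it is clamped differs each time: hole 78 to 109 mm from the hinge line, to be found by eye or feel.
- glue_bottle: Closed white glue bottle, 60 mm across and 170 mm high, standing behind the chest's hinge side; origin at the middle of its underside, z up. A bystander.
- screw_jar: Clear screw jar with a steel cap, 72 mm across and 90 mm high, standing behind the chest's hinge side; origin at the middle of its underside, z up. A bystander.
- rod_grip (a point): Point on the axis of the prop rod 70 mm from its pivot, a good place to pinch, also while the lid stands above: a round steel rod 8 mm thick, about 175 mm long, 76 mm clear of the chest wall, swinging in the upright plane of hinge x and z. x points along the rod to its tip, y along the pivot axis.

How it is judged:
By the outcome, as a careful person would: the job done as asked, in the order asked, and still so for the second after the job is handed in, with the robot touching nothing.
It also fails if it takes over 72 s, if anything falls off the work surface, if the arm or the gripper's body presses on something with over 40 N, if the wrist force passes 120 N, or if a joint passes its speed limit or range.

## Robot

A 6-joint arm with a two-finger parallel gripper is mounted at the origin on the work surface. World frame = base frame: x ahead of the robot, y to its left, z up, the work surface at z = 0. Lengths are in m, angles in degrees, forces in N, time in s.
With the tool pointing down it reaches from about 0.35 to 0.875 m from the base axis. Payload 4.2 kg.
Tool frame: the origin (TCP) lies midway between the tips of the shut fingers; the grasp point (between the pads) lies 19 mm behind it; z points along the fingers, y is the direction in which the jaws open and shut (so a half turn about z gives the same grasp; the last joint's range is limited). The gripper opens to 87 mm and grips with 3 to 60 N. Pads are 19 mm wide; open, the fingers measure 117 mm over their backs; the gripper's body (75 mm by 190 mm) begins 51 mm behind the grasp point.
Start: joints at [80.42, 22.042, 0.453, 0, -68.411, -14.817], TCP at [0.258, 0.569, 0.223] pointing down, gripper open.
Joint ranges: [-179.83, 179.83], [-69.29, 118.12], [-61.27, 80.66], [-181.25, 117.63], [-171.15, -9.14], [-177.46, 177.46]. Speed limits (degrees/s): [159.86, 159.86, 180, 180, 180, 180].

## Interface

Orientations are given as a 3x3 rotation matrix whose columns are the frame's x, y, z axes.
In Python, from station import r gives the robot as it stands.
- The arm moves only by the tool servo_tool, never from a script. Its arguments are lists of equal length, an entry for each row: "slide": the shift along the world's x, y, z in units of 60 mm (1.0 is 60 mm), a list of three; "twist": the turn, a rotation vector about the world's x, y, z in units of 6 degrees (1.0 is 6 degrees), a list of three; "gripper": the closure, from 0 (fully open) to 1 (shut). In form: {"slide": [[x, y, z], ...], "twist": [[wx, wy, wz], ...], "gripper": [gripper, ...]}. A call has 1 to 12 rows; each row shifts and turns the commanded pose from where the row before left it; what a row does not reach is not made up. A row lasts 1/8 s, in which the tool goes at most 62.5 mm and 10.7 degrees, less where a joint would pass 70% of its speed; a pose out of reach is approached as far as the arm can. A call is refused whole if a number of a shift passes 1 or a number of a turn 1, either way. A call with a gripper value outside its range is refused whole. The fingers move at their own pace and stop on an object; the grip force is fixed at half the most. Time passes only in rows, so rows that do not move let the fingers close. It gives the time, the measured TCP pose, the force and the opening at its end, in the units of the state.
- r.sense(): the state, without advancing time (a new reading comes with each control period).
- r.capture(name): name is "side" or "top" or "wrist"; returns a dict with "image" (480x640x3 uint8, blue, green, red), "intrinsics" (3x3 intrinsics, pixels), "R" (3x3) and "t" (3): a world point X has camera coordinates R X + t. Camera axes: x right, y down, z forward; pixel columns grow to the right and rows downward; lengths in m; the calibration is good to about 2 mm. A picture is of the moment at which its call begins. There is no depth.
- r.finish_job(): hands the job in, once; it reports no verdict.
The state is a dict: "time_s": time; "joints": joint angles; "joint_velocities": joint speeds; "effort": joint torques, N m; "tcp_pos": TCP position; "ee_rot": TCP orientation; "wrist_force": force on the tool from outside, world axes, zero at the start; "moment": the same for the moment, N m; "gripper_width": opening from 0.0 (shut) to 1.0 (fully open).
Only numpy, scipy, OpenCV 4.12 (cv2) and the standard library are available. Lean on these libraries where they do the work, as an engineer would, in place of code of your own. Each camera call takes 0.05 s, during which the arm holds its last target.

## Working session

There is one attempt and no reset: what is moved stays moved. The work goes in short steps, Python scripts to look and compute and a tool call to move; the robot and the scene stay as the last step left them, time stands still between calls to the robot, and variables do not carry over. Pictures are saved under pics/ and viewed, and the job is handed in when it is done.

Besides the shell and the picture viewer there is one more tool, called after "Request:" as name(argument=value, ...), one argument or row to a line, values as JSON. servo_tool: Moves the arm, as the interface text tells. Its arguments: {"type":"object","properties":{"slide":{"type":"array","items":{"type":"array","items":{"type":"number"}}},"twist":{"type":"array","items":{"type":"array","items":{"type":"number"}}},"gripper":{"type":"array","items":{"type":"number"}}},"required":["slide","twist","gripper"]}

```bash
ls; mkdir -p pics
python3 - <<'E'
from station import r
import cv2
s=r.sense();print(s)
for n in ["side","top","wrist"]:
    c=r.capture(n);cv2.imwrite(f"pics/{n}0.png",c["image"]);print(n,c["intrinsics"],c["R"],c["t"])
E
```

```text
pics
{'time_s': 0.0, 'joints': array([ 8.04198022e+01,  2.20904828e+01,  3.77883428e-01, -3.00126488e-02,
       -6.84123397e+01, -1.48149060e+01]), 'joint_velocities': array([ 0.00589675,  0.03344634, -0.00988601,  0.07667988,  0.037442  ,
       -0.07596918]), 'effort': array([-1.89808045e-03, -3.90664530e+01,  1.87399650e+01,  4.21998248e+00,
        1.09520636e-02, -2.02304846e-04]), 'tcp_pos': array([0.25788286, 0.56862812, 0.22144696]), 'ee_rot': array([[ 9.10639159e-01, -4.13201660e-01, -8.43187973e-04],
       [-4.13202511e-01, -9.10636812e-01, -2.06907516e-03],
       [ 8.71072821e-05,  2.23258825e-03, -9.99997504e-01]]), 'wrist_force': array([ 0.27187264, -0.34562   , -0.02378492]), 'moment': array([-0.00111461,  0.02584447, -0.04930176]), 'gripper_width': 1.0013947225932744}
side [[455.59973215   0.         315.71553491]
 [  0.         455.59973215 236.69767082]
 [  0.           0.           1.        ]] [[-0.9966133  -0.08220834  0.00192792]
 [-0.06133322  0.72751829 -0.68334133]
 [ 0.05477376 -0.6811453  -0.73009651]] [0.55215183 0.04464472 0.84714872]
top [[438.02506098   0.         316.73252436]
 [  0.         438.02506098 238.62252619]
 [  0.           0.           1.        ]] [[-0.01406239 -0.99990053  0.00108139]
 [-0.99296229  0.01383761 -0.11761976]
 [ 0.1175931  -0.0027278  -0.99305812]] [0.07260469 0.58929161 0.78986626]
wrist [[417.55755725   0.         313.22117249]
 [  0.         417.55755725 238.53169213]
 [  0.           0.           1.        ]] [[-0.41373998 -0.91039377  0.00155341]
 [-0.8685806   0.39524748  0.29890998]
 [-0.27273976  0.12232174 -0.95428005]] [ 0.62436121 -0.03687531  0.39214861]
```

View pics/side0.png

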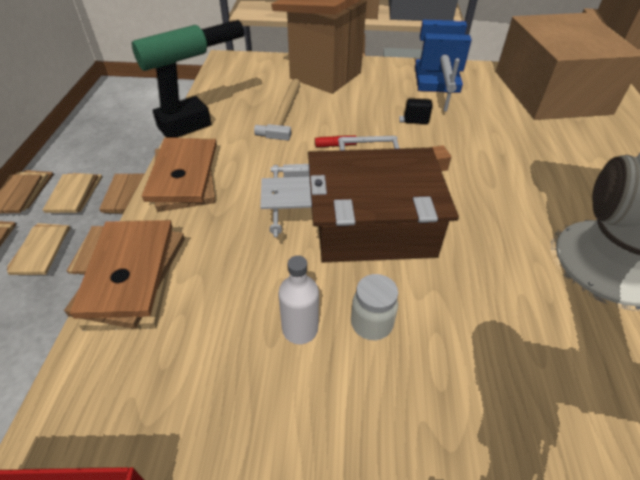

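View pics/top0.png

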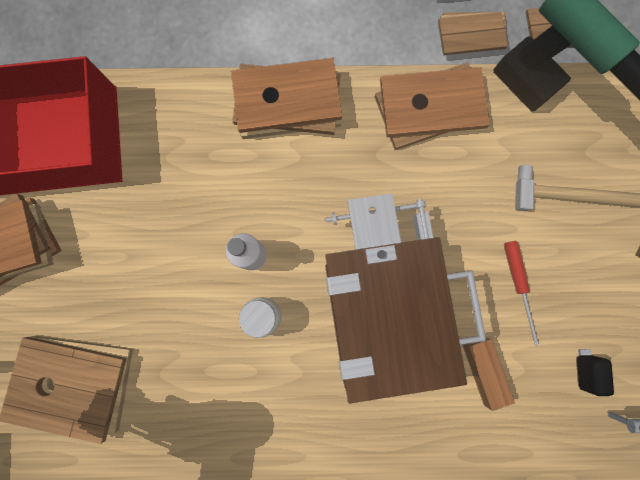

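View pics/wrist0.png

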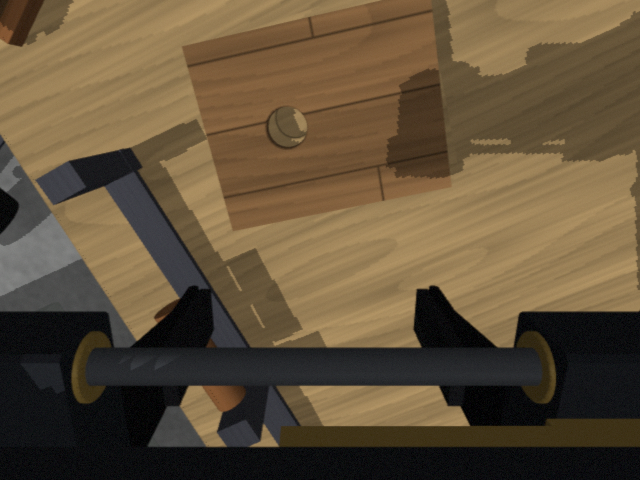

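```bash
cat > h.py <<'E'
import numpy as np,cv2
from station import r
def ray(c,uv):
    K=c["intrinsics"];d=np.linalg.inv(K)@np.array([uv[0],uv[1],1.]);R=np.array(c["R"]);t=np.array(c["t"])
    return -R.T@t, R.T@d
def onz(c,uv,z):
    o,d=ray(c,uv);return o+d*(z-o[2])/d[2]
def proj(c,X):
    p=c["intrinsics"]@(np.array(c["R"])@np.array(X)+np.array(c["t"]));return p[:2]/p[2]
def tri(c1,u1,c2,u2):
    A=[];b=[]
    for c,u in((c1,u1),(c2,u2)):
        o,d=ray(c,u);d/=np.linalg.norm(d);P=np.eye(3)-np.outer(d,d);A.append(P);b.append(P@o)
    A=np.vstack(A);b=np.hstack(b);x,res,_,_=np.linalg.lstsq(A,b,rcond=None);return x,np.sqrt(res)
E
python3 - <<'E'
from h import *
c=r.capture("top");s=r.capture("side");im=c["image"]
hsv=cv2.cvtColor(im,cv2.COLOR_BGR2HSV)
m=((im.max(2)<95)&(im[:,:,2]>im[:,:,0]+8)).astype(np.uint8)*255
m[:, :300]=0;m[:225]=0;m[420:]=0;m[:,480:]=0
m=cv2.morphologyEx(m,cv2.MORPH_OPEN,np.ones((3,3)))
cs,_=cv2.findContours(m,cv2.RETR_EXTERNAL,cv2.CHAIN_APPROX_NONE)
k=max(cs,key=cv2.contourArea);print(cv2.contourArea(k));h=cv2.convexHull(k)
ap=cv2.approxPolyDP(h,8,True)[:,0];print(ap.tolist())
for p in ap: print(p,onz(c,p,.102))
rc=cv2.minAreaRect(h);print(rc)
for n,p,z in [("bar1",(470,273),.101),("bar2",(482,340),.101),("hole",(372,210),.095),("piv",(420,205),.075),("tip",(330,218),.075),("bot",(237,247),.17),("botc",(247,252),.08),("jar",(259,318),.09)]: print(n,onz(c,p,z))
cv2.imwrite("pics/z1.png",cv2.resize(im[170:420,220:520],None,fx=2.6,fy=2.4,interpolation=2))
cv2.imwrite("pics/z2.png",cv2.resize(s["image"][120:350,230:480],None,fx=3,fy=2.6,interpolation=2))
E
```

```text
1387.0
[[417, 269], [434, 293], [447, 383], [409, 332]]
[417 269] [ 0.52745643 -0.10659777  0.102     ]
[434 293] [ 0.48623889 -0.13388567  0.102     ]
[447 383] [ 0.33743708 -0.1487466   0.102     ]
[409 332] [ 0.42162324 -0.08876186  0.102     ]
((424.3808288574219, 327.44146728515625), (117.58975982666016, 31.92025375366211), 79.28687286376953)
bar1 [ 0.51938009 -0.19745216  0.101     ]
bar2 [ 0.40655395 -0.21145462  0.101     ]
hole [ 0.63242145 -0.03334153  0.095     ]
piv [ 0.64405295 -0.12297525  0.075     ]
tip [0.62252784 0.04005296 0.075     ]
bot [0.56275079 0.18989268 0.17      ]
botc [0.56274684 0.18834689 0.08      ]
jar [0.44774858 0.16562821 0.09      ]
```

View pics/z1.png

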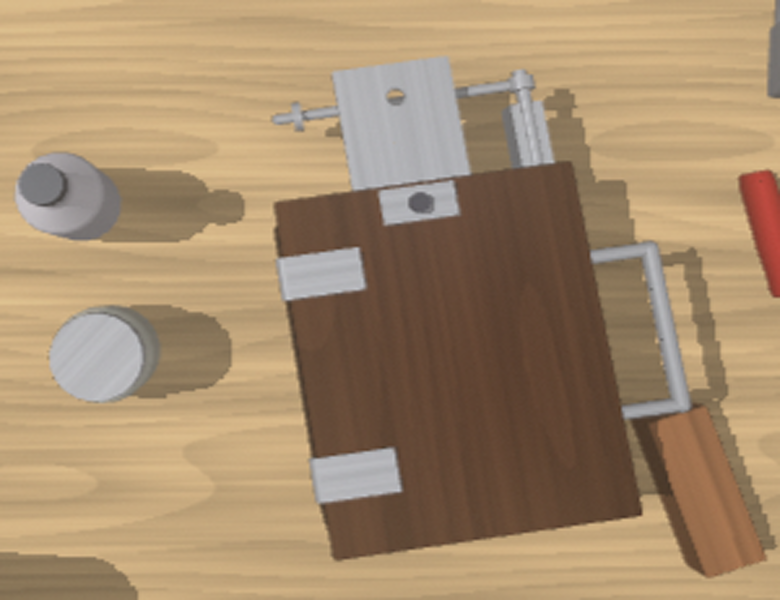

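View pics/z2.png

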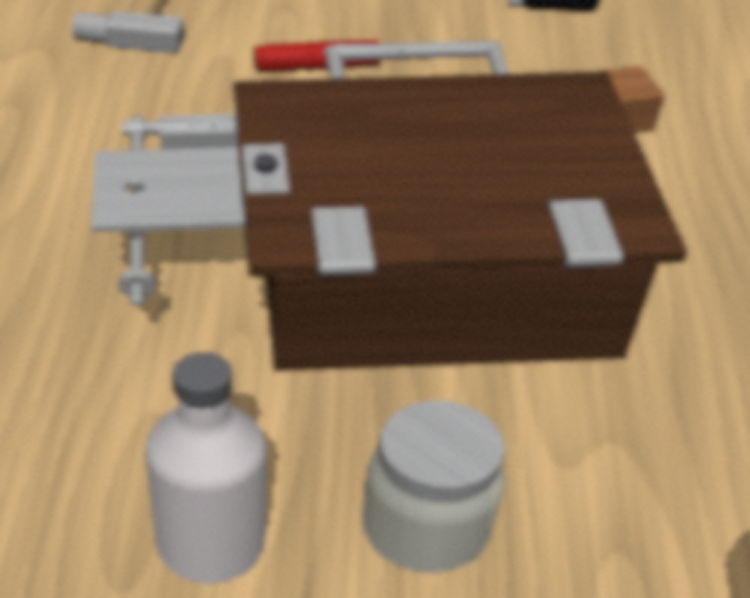

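```bash
cat >> h.py <<'E'
yh=None
def frame(H,a):  # a = direction of x_h angle deg
    x=np.array([np.cos(a),np.sin(a),0]);z=np.array([0,0,1.]);y=np.cross(z,x);return np.stack([x,y,z],1)
E
python3 - <<'E'
from h import *
from scipy.optimize import brentq
c=r.capture("top")
g=lambda u,z:onz(c,(220+u[0]/2.6,170+u[1]/2.4),z)
cor=[g(p,.102) for p in [(275,203),(573,162),(641,514),(336,559)]]
for p in cor: print(p)
print([np.linalg.norm(cor[i]-cor[(i+1)%4]) for i in range(4)])
ang=[np.degrees(np.arctan2(*(cor[a]-cor[b])[1::-1])) for a,b in [(0,1),(3,2),(0,3),(1,2)]];print(ang)
b1,b2=g((651,245),.101),g((683,408),.101);print(b1,b2,np.linalg.norm(b1-b2),(b1+b2)/2)
print("edge mid far",(cor[1]+cor[2])/2,(cor[0]+cor[3])/2)
hole=g((396,97),.095);piv=g((523,82),.075);col=g((298,116),.075);tip=g((273,119),.075)
print(hole,piv,col,tip)
def home(d):
    f=lambda th:np.hypot(-d*np.cos(th)+.185,d*np.sin(th)+.015)-.16
    th=brentq(f,.6,1.3);return th,np.arctan2(d*np.sin(th)+.015,-d*np.cos(th)+.185)
for d in (.078,.085,.09,.095,.1,.109): print(d,home(d))
E
```

```text
[0.55441841 0.04937553 0.102     ]
[ 0.58126048 -0.14926495  0.102     ]
[ 0.33509356 -0.18115534  0.102     ]
[0.30783065 0.01461773 0.102     ]
[np.float64(0.20044584456420078), np.float64(0.2482239902272384), np.float64(0.1976622361823448), np.float64(0.2490253585042855)]
[np.float64(97.69570065390424), np.float64(97.92789420042254), np.float64(8.023274174226897), np.float64(7.381433158510533)]
[ 0.52093859 -0.19819874  0.101     ] [ 0.4065374  -0.21262132  0.101     ] 0.11530673899216386 [ 0.463738   -0.20541003  0.101     ]
edge mid far [ 0.45817702 -0.16521015  0.102     ] [0.43112453 0.03199663 0.102     ]
[ 0.63167095 -0.03386089  0.095     ] [ 0.64555385 -0.12512491  0.075     ] [0.62180504 0.03175675 0.075     ] [0.6197683  0.04909968 0.075     ]
0.078 (0.9479848627424023, np.float64(0.5117660788176301))
0.085 (0.9553387049495634, np.float64(0.5556793788362081))
0.09 (0.957792291451263, np.float64(0.5869594243390888))
0.095 (0.9583406345773884, np.float64(0.6182123029591294))
0.1 (0.9572712014662458, np.float64(0.6494703653981155))
0.109 (0.9519699106122548, np.float64(0.7058340899605564))
```

Request:
servo_tool(
  slide=[
    [0.1,-0.4,0.1],
    [0.2,-0.8,0.1],
    [0.25,-0.9,0.1],
    [0.25,-0.9,0],
    [0.25,-0.9,0],
    [0.25,-0.9,0],
    [0.25,-0.9,0],
    [0.25,-0.9,0],
    [0.25,-0.9,0],
    [0.25,-0.9,0],
    [0.25,-0.9,0],
    [0.25,-0.9,0],
  ],
  twist=[
    [0,0,0.3],
    [0,0,0.45],
    [0,0,0.46],
    [0,0,0.46],
    [0,0,0.46],
    [0,0,0.46],
    [0,0,0.46],
    [0,0,0.46],
    [0,0,0.46],
    [0,0,0.46],
    [0,0,0.46],
    [0,0,0.46],
  ],
  gripper=[0.5,0.5,0.5,0.5,0.5,0.5,0.5,0.5,0.5,0.5,0.5,0.5],
)

```text
time_s: 1.8
tcp_pos: [0.4264, -0.0446, 0.241]
ee_rot: [[0.991, 0.136, 0.001], [0.136, -0.991, 0.0], [0.001, -0.0, -1.0]]
wrist_force: [1.3, 0.5, 0.0]
gripper_width: 0.505
```

Request:
servo_tool(
  slide=[
    [0.2,-0.8,-0.2],
    [0.2,-0.8,-0.4],
    [0.15,-0.7,-0.4],
    [0.08,-0.39,-0.4],
    [0,0,0],
  ],
  twist=[
    [0,0,0],
    [0,0,0],
    [0,0,0],
    [0,0,0],
    [0,0,0],
  ],
  gripper=[0.5,0.5,0.5,0.5,0.5],
)

```text
time_s: 2.42
tcp_pos: [0.4626, -0.2053, 0.1544]
ee_rot: [[0.991, 0.131, -0.005], [0.131, -0.991, 0.001], [-0.005, -0.001, -1.0]]
wrist_force: [0.0, -0.1, 0.2]
gripper_width: 0.499
```

Run:
```python
from h import *
c=r.capture("wrist");im=c["image"]
print(r.sense()["tcp_pos"],r.sense()["time_s"])
x=np.array([np.cos(np.radians(97.7)),np.sin(np.radians(97.7)),0]);y=np.array([-x[1],x[0],0])
b=np.array([.4637,-.2054,.101])
for s in(-.055,0,.055):
    p=proj(c,b+s*y);print(p);cv2.circle(im,tuple(int(v) for v in p),4,(0,0,255),-1)
cv2.imwrite("pics/w1.png",im)
```

```text
[ 0.4633871  -0.20468404  0.15584031] 2.475
[314.00329479 161.49309312]
[314.3126899  261.99838288]
[314.58030866 348.93285684]
```

View pics/w1.png

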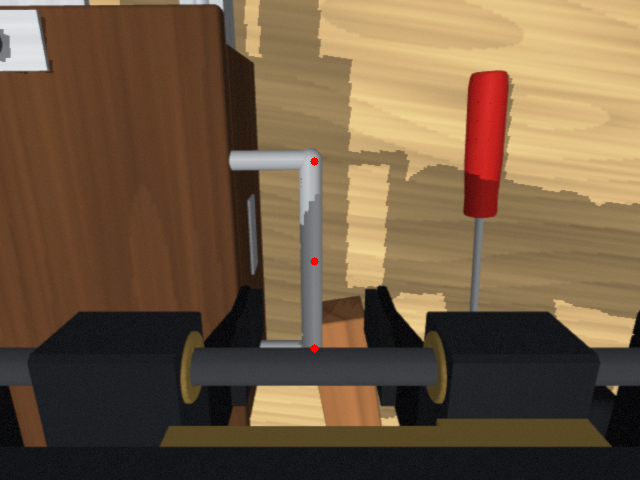

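Request:
servo_tool(
  slide=[
    [0,0.02,-0.2],
    [0,0,-0.35],
    [0,0,-0.35],
    [0,0,-0.25],
    [0,0,-0.07],
    [0,0,0],
    [0,0,0],
    [0,0,0],
    [0,0,0],
  ],
  twist=[
    [0,0,0],
    [0,0,0],
    [0,0,0],
    [0,0,0],
    [0,0,0],
    [0,0,0],
    [0,0,0],
    [0,0,0],
    [0,0,0],
  ],
  gripper=[0.6,0.6,0.6,0.6,0.6,0.9,1,1,1],
)

```text
time_s: 3.6
tcp_pos: [0.4644, -0.2037, 0.084]
ee_rot: [[0.991, 0.134, 0.001], [0.134, -0.991, -0.001], [0.001, 0.001, -1.0]]
wrist_force: [-0.4, -3.7, 0.6]
gripper_width: 0.123
```

```bash
cat >> h.py <<'E'
xh=np.array([np.cos(np.radians(97.7)),np.sin(np.radians(97.7)),0])
def arc(ths,R=.24,h=.011):
    P=[]
    for t in ths: P.append((-R*np.cos(t)+h*np.sin(t))*xh+np.array([0,0,R*np.sin(t)+h*np.cos(t)]))
    return np.diff(np.array(P),axis=0)/.06
def prof(a,b,n):
    s=np.linspace(0,1,n+1);return a+(b-a)*(s-np.sin(2*np.pi*s)/(2*np.pi)*.7)
E
python3 - <<'E'
from h import *
D=arc(prof(0,1.74,24)).round(2).tolist();print(D[:12]);print(D[12:])
E
```

```text
[[-0.0, 0.01, 0.09], [-0.0, 0.01, 0.1], [-0.0, 0.01, 0.13], [-0.0, 0.02, 0.17], [-0.01, 0.04, 0.21], [-0.01, 0.07, 0.26], [-0.01, 0.1, 0.3], [-0.02, 0.15, 0.34], [-0.03, 0.2, 0.36], [-0.03, 0.26, 0.37], [-0.04, 0.32, 0.35], [-0.05, 0.37, 0.32]]
[[-0.05, 0.4, 0.27], [-0.06, 0.42, 0.22], [-0.06, 0.42, 0.16], [-0.05, 0.4, 0.1], [-0.05, 0.36, 0.06], [-0.04, 0.31, 0.02], [-0.04, 0.26, -0.0], [-0.03, 0.21, -0.01], [-0.02, 0.16, -0.02], [-0.02, 0.13, -0.02], [-0.01, 0.1, -0.02], [-0.01, 0.09, -0.02]]
```

Request:
servo_tool(
  slide=[
    [0,0.01,0.09],
    [0,0.01,0.1],
    [0,0.01,0.13],
    [0,0.02,0.17],
    [-0.01,0.04,0.21],
    [-0.01,0.07,0.26],
    [-0.01,0.1,0.3],
    [-0.02,0.15,0.34],
    [-0.03,0.2,0.36],
    [-0.03,0.26,0.37],
    [-0.04,0.32,0.35],
    [-0.05,0.37,0.32],
  ],
  twist=[
    [0,0,0],
    [0,0,0],
    [0,0,0],
    [0,0,0],
    [0,0,0],
    [0,0,0],
    [0,0,0],
    [0,0,0],
    [0,0,0],
    [0,0,0],
    [0,0,0],
    [0,0,0],
  ],
  gripper=[1,1,1,1,1,1,1,1,1,1,1,1],
)

```text
time_s: 5.1
tcp_pos: [0.4518, -0.1121, 0.2671]
ee_rot: [[0.991, 0.134, 0.002], [0.134, -0.991, -0.007], [0.001, 0.007, -1.0]]
wrist_force: [-1.3, -9.0, 5.9]
gripper_width: 0.13
```

Request:
servo_tool(
  slide=[
    [-0.05,0.4,0.27],
    [-0.06,0.42,0.22],
    [-0.06,0.42,0.16],
    [-0.05,0.4,0.1],
    [-0.05,0.36,0.06],
    [-0.04,0.31,0.02],
    [-0.04,0.26,0],
    [-0.03,0.21,-0.01],
    [-0.02,0.16,-0.02],
    [-0.02,0.13,-0.02],
    [-0.01,0.05,-0.01],
    [0,0,0],
  ],
  twist=[
    [0,0,0],
    [0,0,0],
    [0,0,0],
    [0,0,0],
    [0,0,0],
    [0,0,0],
    [0,0,0],
    [0,0,0],
    [0,0,0],
    [0,0,0],
    [0,0,0],
    [0,0,0],
  ],
  gripper=[1,1,1,1,1,1,1,1,1,1,1,1],
)

```text
time_s: 6.6
tcp_pos: [0.4257, 0.0779, 0.3091]
ee_rot: [[0.991, 0.134, -0.001], [0.134, -0.991, -0.0], [-0.001, -0.0, -1.0]]
wrist_force: [-3.7, -0.6, 1.0]
gripper_width: 0.12
```

Run:
```python
from h import *
for n in("side","top"):
    cv2.imwrite(f"pics/{n}2.png",r.capture(n)["image"])
s=r.sense();p=s["tcp_pos"];H=np.array([.4316,.0324,.09]);H2=np.array([.4644,-.2037,.103])+.24*xh
b=p+[0,0,.019]-H2;print(s["time_s"],p,np.degrees(0),np.dot(b,xh),b[2],s["wrist_force"],H2)
v=np.arctan2(b[2]+.013-.000,-np.dot(b,xh))+np.arctan2(.011,.24);print(v)
```

```text
6.7 [0.42574209 0.07764973 0.30914141] 0.0 0.043992479155443534 0.22514140717689834 [-4.86388505  0.55716844  1.32057251] [0.43224332 0.03413597 0.103     ]
1.7992708005895743
```

View pics/side2.png

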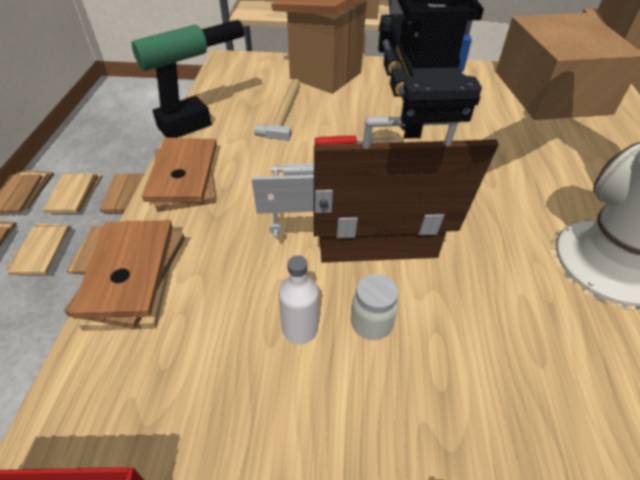

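View pics/top2.png

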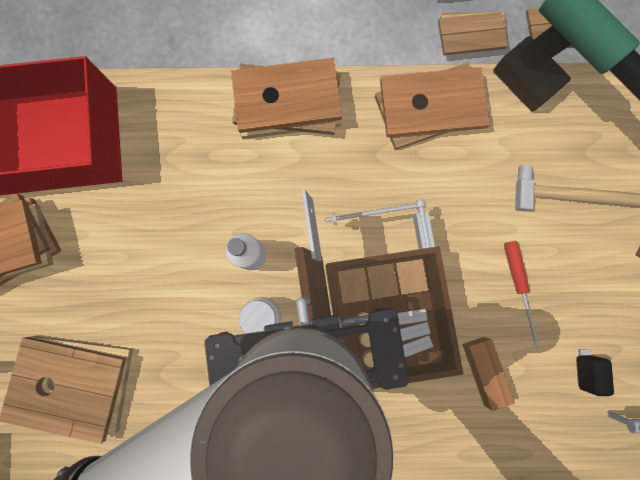

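Request:
servo_tool(
  slide=[
    [-0.01,0.07,-0.01],
    [-0.01,0.06,-0.01],
    [0,0,0],
    [0,0,0],
    [0,0,0],
  ],
  twist=[
    [0,0,0],
    [0,0,0],
    [0,0,0],
    [0,0,0],
    [0,0,0],
  ],
  gripper=[1,1,1,0.55,0.55],
)

```text
time_s: 7.32
tcp_pos: [0.4261, 0.0861, 0.3093]
ee_rot: [[0.991, 0.134, 0.003], [0.134, -0.991, 0.002], [0.004, -0.001, -1.0]]
wrist_force: [-0.4, -0.4, 0.3]
gripper_width: 0.275
```

Request:
servo_tool(
  slide=[
    [0,0,0.1],
    [0,0,0.3],
    [0,0,0.5],
    [0,0,0.4],
  ],
  twist=[
    [0,0,0],
    [0,0,0],
    [0,0,0],
    [0,0,0],
  ],
  gripper=[0.5,0.5,0.5,0.5],
)

```text
time_s: 7.82
tcp_pos: [0.4255, 0.0857, 0.3884]
ee_rot: [[0.991, 0.134, 0.003], [0.134, -0.991, 0.001], [0.003, -0.001, -1.0]]
wrist_force: [-0.3, -0.9, 0.0]
gripper_width: 0.499
```

Run:
```python
from h import *
s=r.sense();print(s["joints"],s["tcp_pos"],s["time_s"])
c=r.capture("side");d=r.capture("top");cv2.imwrite("pics/s3.png",cv2.resize(c["image"][80:280,220:520],None,fx=2.5,fy=2.5,interpolation=2));cv2.imwrite("pics/t3.png",cv2.resize(d["image"][170:270,280:460],None,fx=4,fy=4,interpolation=2))
```

```text
[ 3.30162275e+01 -1.83756065e+00 -5.97660381e+00  3.69365768e-02
 -8.56940899e+01  6.46838028e+01] [0.42550799 0.08568986 0.38840731] 7.825
```

View pics/s3.png

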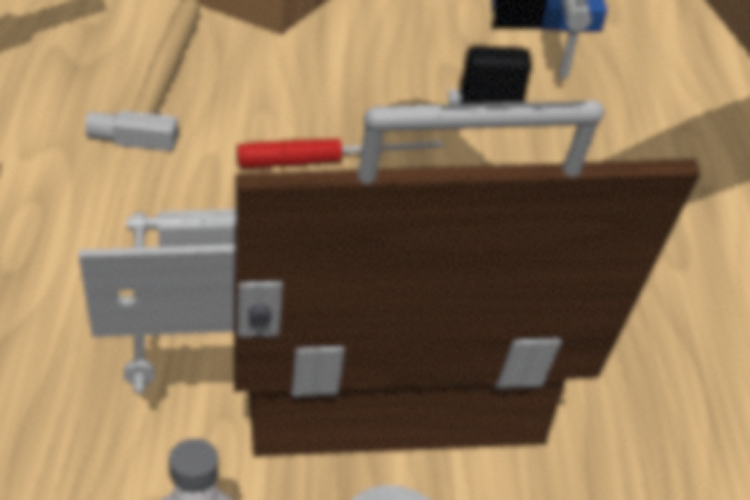

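View pics/t3.png

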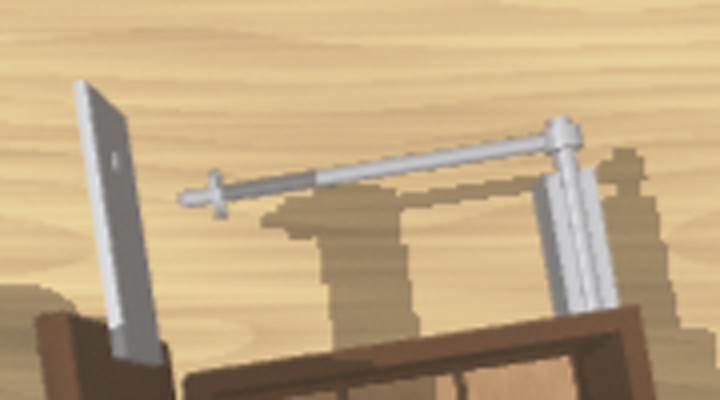

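Run:
```python
from h import *
c=r.capture("side");d=r.capture("top")
H=np.array([.4318,.033,.09]);yh=np.cross([0,0,1],xh)
t=1.75
L=-np.cos(t)*xh+np.array([0,0,np.sin(t)]); N=np.sin(t)*xh+np.array([0,0,np.cos(t)])
for uv in [(270.8,198.8)]:
  for h in (0.,.0025,.005):
    o,dd=ray(c,uv);X=o+dd*(np.dot(H+h*N-o,N)/np.dot(dd,N));print("hole",h,np.dot(X-H,L),np.dot(X-H,yh))
# bright hole centroid in the side crop
im=c["image"][190:208,262:282];print(im.astype(int).sum(2)[:, :]//3)
# check bar in side view
for s in(-.055,.055): print(proj(c,H+.24*L+.011*N+s*yh))
P=H-.185*xh-.19*yh-np.array([0,0,.015])
print("piv",P,proj(c,P),proj(d,P),"sh",proj(d,P+.16*xh),proj(c,P+.16*xh),"tip",proj(d,P+.175*xh),"grip",P+.07*xh)
```

```text
hole 0.0 0.0851739770626349 -0.18989311571892803
hole 0.0025 0.08840396553057286 -0.18965608470116488
hole 0.005 0.09163395399851075 -0.18941905368340173
[[108 106 107 107 108 107 106 107 108 108 107 107 107 108 108 107 109 108
  108 107]
 [110 109 108 109 108 108 109 108 109 109 109 108 108 110 107 108 109 108
  110 107]
 [109 109 109 109 108 109 108 110 109 108 108 108 108 110 108 109 110 109
  110 111]
 [108 108 108 107 109 108 108 109 108 108 109 109 109 107 109 107 107 109
  108 110]
 [110 107 109 109 108 109 109 109 109 110 109 108 108 108 108 107 108 108
  107 107]
 [106 105 106 107 107 111 115 119 119 122 118 113 109 106 107 105 105 107
  105 106]
 [106 106 106 106 110 121 131 136 139 142 136 123 111 106 105 106 106 105
  106 106]
 [106 107 105 104 111 125 139 147 151 152 145 127 111 104 106 105 105 105
  105 106]
 [107 108 105 105 110 129 143 153 156 156 147 130 114 106 106 106 106 107
  107 107]
 [107 107 107 109 115 133 148 161 166 164 155 139 123 112 109 107 107 107
  107 107]
 [108 108 106 109 115 130 146 158 165 163 155 138 124 112 108 107 108 107
  108 108]
 [108 108 1
[... 172 characters left out ...]
 109 110 111 112 114 114 113 111 111 109 110 109 109 109 110
  109 111]
 [108 108 110 107 110 108 110 109 109 109 110 108 109 110 108 108 109 108
  109 108]
 [109 107 108 107 109 109 108 108 108 108 107 108 108 109 108 108 108 109
  109 108]
 [109 109 107 108 110 109 108 108 108 109 107 108 108 110 109 107 109 109
  107 109]
 [110 109 108 108 109 108 108 109 110 109 107 107 109 108 107 108 109 110
  109 109]]
[369.4570266  126.76644841]
[455.8032982  124.35452677]
piv [ 0.64487425 -0.12487452  0.075     ] [275.72047765 168.3123461 ] [421.03122333 204.53849637] sh [333.52871398 217.4531552 ] [275.00979731 225.16680009] tip [325.29173888 218.66886575] grip [ 0.63549522 -0.05550569  0.075     ]
```

Request:
servo_tool(
  slide=[
    [0.1,-0.2,0],
    [0.3,-0.3,0],
    [0.4,-0.3,0],
    [0.4,-0.3,0],
    [0.4,-0.3,0],
    [0.4,-0.3,0],
    [0.4,-0.25,0],
    [0.4,-0.2,0],
    [0.3,-0.1,-0.1],
    [0.2,-0.1,-0.2],
    [0.15,0,-0.4],
    [0.05,0,-0.5],
  ],
  twist=[
    [0,0,-1],
    [0,0,-1],
    [0,0,-1],
    [0,0,-1],
    [0,0,-1],
    [0,0,-1],
    [0,0,-1],
    [0,0,-1],
    [0,0,-1],
    [0,0,-1],
    [0,0,-1],
    [0,0,-1],
  ],
  gripper=[0.5,0.5,0.5,0.5,0.5,0.5,0.5,0.5,0.5,0.5,0.5,0.5],
)

```text
time_s: 9.52
tcp_pos: [0.6352, -0.0555, 0.3121]
ee_rot: [[0.43, -0.903, -0.001], [-0.903, -0.43, 0.0], [-0.001, 0.001, -1.0]]
wrist_force: [0.2, 0.1, 0.5]
gripper_width: 0.5
```

Request:
servo_tool(
  slide=[
    [0,0,-0.6],
    [0,0,-0.6],
    [0,0,-0.6],
    [0,0,-0.4],
    [0,0,0],
  ],
  twist=[
    [0,0,-1],
    [0,0,-1],
    [0,0,-1],
    [0,0,0],
    [0,0,0],
  ],
  gripper=[0.5,0.5,0.5,0.5,0.5],
)

```text
time_s: 10.15
tcp_pos: [0.6329, -0.0556, 0.1788]
ee_rot: [[0.134, -0.991, -0.007], [-0.991, -0.134, -0.001], [-0.0, 0.007, -1.0]]
wrist_force: [0.0, 0.9, -0.3]
gripper_width: 0.501
```

Run:
```python
from h import *
c=r.capture("wrist");im=c["image"].copy()
s=r.sense();print(s["tcp_pos"],s["ee_rot"],s["time_s"],s["joints"])
P=np.array([ 0.64487425,-0.12487452,0.075])
for a in(0,.07,.16,.175):
    p=proj(c,P+a*xh);print(a,p);cv2.circle(im,tuple(int(v) for v in p),3,(0,0,255),-1)
cv2.imwrite("pics/w4.png",im)
```

```text
[ 0.63429863 -0.05561784  0.18103726] [[ 1.34212675e-01 -9.90948093e-01 -2.97250614e-03]
 [-9.90952486e-01 -1.34210981e-01 -7.62991483e-04]
 [ 3.57141989e-04  3.04801548e-03 -9.99995291e-01]] 10.2 [ 9.53115917e+00  2.49548898e+01 -1.10555284e+00  1.65747136e-02
 -6.41147583e+01 -1.82535351e+00]
0 [307.99289196 128.12106918]
0.07 [308.47292694 236.40511036]
0.16 [308.99325802 353.77895963]
0.175 [309.07117815 371.35581794]
```

View pics/w4.png

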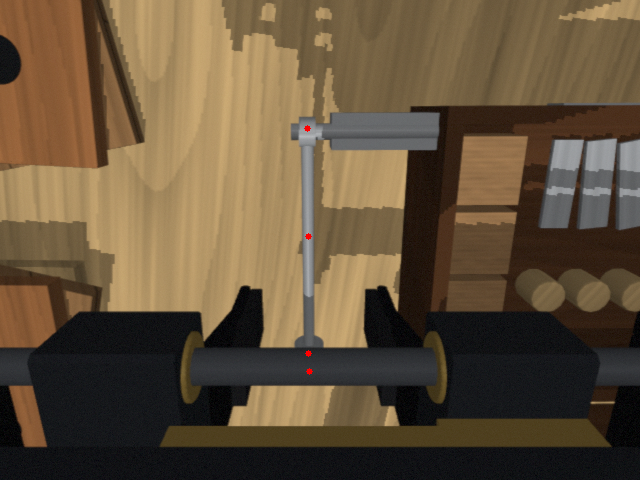

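Run:
```python
from h import *
c=r.capture("side");w=r.capture("wrist")
P=np.array([ 0.64487425,-0.12487452,0.075])
for f in (-.25,-.2,-.15,-.1,-.05,0):
    u=np.cos(f)*xh+np.array([0,0,np.sin(f)])
    print(f,proj(c,P+.157*u),proj(c,P+.175*u),proj(w,P+.157*u))
cv2.imwrite("pics/s5.png",cv2.resize(c["image"][150:250,220:320],None,fx=6,fy=6,interpolation=2))
```

```text
-0.25 [276.38582985 236.94675143] [276.46985258 245.61413429] [313.0849675  316.86609268]
-0.2 [276.12282488 234.78116488] [276.17410217 243.25233746] [313.07471777 323.34022886]
-0.15 [275.85444253 232.39643269] [275.87166939 240.63724019] [313.06376295 329.69798876]
-0.1 [275.58144237 229.79517289] [275.56340617 237.77088425] [313.05206741 335.92610508]
-0.05 [275.30463819 226.98109071] [275.25023451 234.65661322] [313.03959311 342.00934109]
0 [275.02489597 223.95902725] [274.93314456 231.2991454 ] [313.02629959 347.93026244]
```

View pics/s5.png

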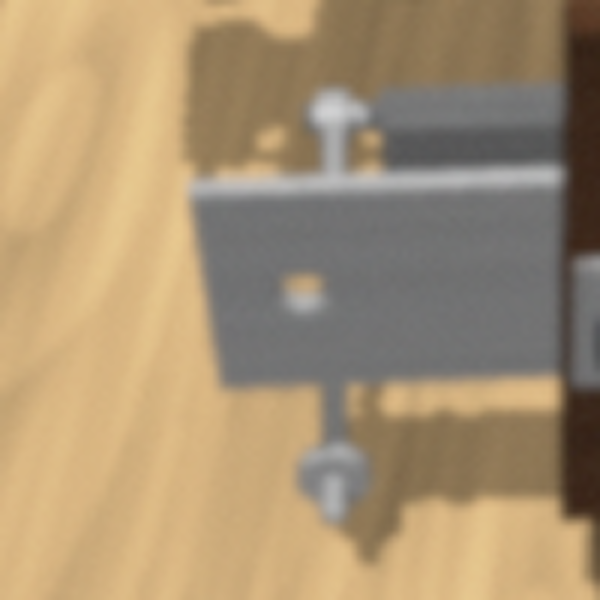

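Request:
servo_tool(
  slide=[
    [0.02,-0.02,-0.4],
    [0,0,-0.5],
    [0,0,-0.5],
    [0,0,-0.4],
    [0,0,-0.27],
    [0,0,-0.1],
    [0,0,0],
    [0,0,0],
    [0,0,0],
    [0,0,0],
  ],
  twist=[
    [-0.66,-0.09,0],
    [0,0,0],
    [0,0,0],
    [0,0,0],
    [0,0,0],
    [0,0,0],
    [0,0,0],
    [0,0,0],
    [0,0,0],
    [0,0,0],
  ],
  gripper=[0.5,0.5,0.5,0.5,0.5,0.5,1,1,1,1],
)

```text
time_s: 11.55
tcp_pos: [0.6364, -0.0566, 0.0527]
ee_rot: [[0.134, -0.991, 0.01], [-0.989, -0.134, -0.069], [0.07, -0.001, -0.998]]
wrist_force: [0.4, 0.7, 0.5]
gripper_width: 0.13
```

Run:
```python
from h import *
s=r.sense();print(s["tcp_pos"],s["ee_rot"].round(4),s["time_s"],s["wrist_force"],s["gripper_width"])
P=np.array([ 0.64487425,-0.12487452,0.075]);
g=s["tcp_pos"]-.019*s["ee_rot"][:,2]-P;print(np.dot(g,xh),g[2],np.arctan2(g[2],np.dot(g,xh)))
c=r.capture("side");cv2.imwrite("pics/s6.png",cv2.resize(c["image"][100:260,200:400],None,fx=4,fy=3.7,interpolation=2))
def pos(f,rr=.07): return (rr*np.cos(f)+.019*np.sin(f))*xh+np.array([0,0,rr*np.sin(f)-.019*np.cos(f)])
fs=prof(-.07,.6,12)
D=np.diff([pos(f) for f in fs],axis=0)/.06
print(D.round(3).tolist());print((np.degrees(np.diff(fs))/6).round(2))
```

```text
[ 0.63635287 -0.05657919  0.05265663] [[ 1.337e-01 -9.910e-01  1.030e-02]
 [-9.886e-01 -1.341e-01 -6.890e-02]
 [ 6.970e-02 -9.000e-04 -9.976e-01]] 11.55 [0.37360468 0.66229274 0.48151671] 0.12966837719553417
0.07014541381209158 -0.0033895793957886694 -0.04828462249617312
[[-0.001, 0.007, 0.021], [-0.001, 0.01, 0.033], [-0.002, 0.014, 0.053], [-0.002, 0.016, 0.078], [-0.002, 0.013, 0.1], [-0.001, 0.005, 0.112], [0.001, -0.005, 0.112], [0.002, -0.013, 0.1], [0.002, -0.016, 0.078], [0.002, -0.014, 0.053], [0.001, -0.01, 0.033], [0.001, -0.007, 0.021]]
[0.18 0.27 0.44 0.63 0.79 0.89 0.89 0.79 0.63 0.44 0.27 0.18]
```

View pics/s6.png

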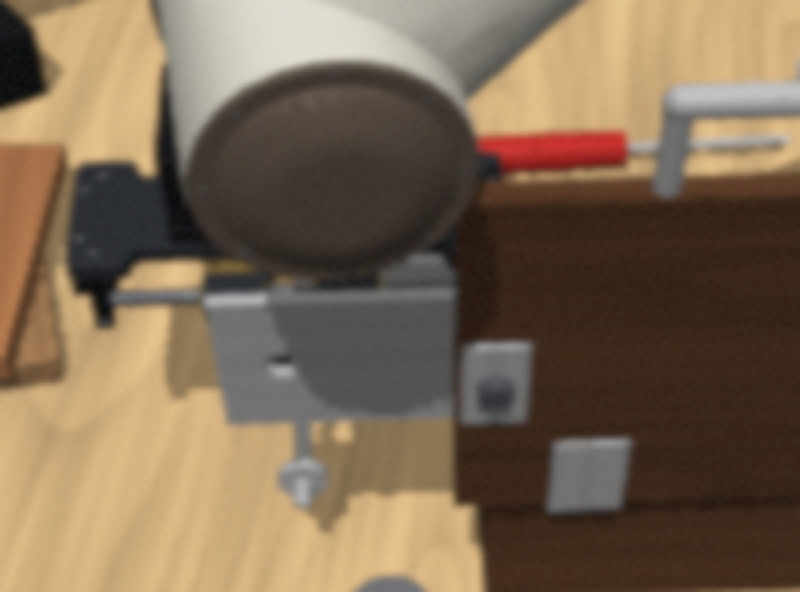

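Request:
servo_tool(
  slide=[
    [0,0,0],
    [0,0,0],
  ],
  twist=[
    [0,0,0],
    [0,0,0],
  ],
  gripper=[1,1],
)

```text
time_s: 11.85
tcp_pos: [0.6361, -0.0566, 0.0523]
ee_rot: [[0.134, -0.991, 0.009], [-0.989, -0.134, -0.069], [0.07, 0.0, -0.998]]
wrist_force: [-0.7, 0.1, 1.5]
gripper_width: 0.077
```

Request:
servo_tool(
  slide=[
    [0,0.007,0.021],
    [0,0.01,0.033],
    [-0.002,0.014,0.053],
    [-0.002,0.016,0.078],
    [-0.002,0.013,0.1],
    [-0.001,0.005,0.112],
    [0.001,-0.005,0.112],
    [0.002,-0.013,0.1],
    [0.002,-0.016,0.078],
    [0.002,-0.014,0.053],
    [0.001,-0.01,0.033],
    [0.001,-0.007,0.021],
  ],
  twist=[
    [0.18,0.02,0],
    [0.27,0.04,0],
    [0.44,0.06,0],
    [0.62,0.08,0],
    [0.78,0.11,0],
    [0.88,0.12,0],
    [0.88,0.12,0],
    [0.78,0.11,0],
    [0.62,0.08,0],
    [0.44,0.06,0],
    [0.27,0.04,0],
    [0.18,0.02,0],
  ],
  gripper=[1,1,1,1,1,1,1,1,1,1,1,1],
)

```text
time_s: 13.35
tcp_pos: [0.6361, -0.0569, 0.0991]
ee_rot: [[0.11, -0.991, -0.076], [-0.817, -0.134, 0.56], [-0.565, 0.001, -0.825]]
wrist_force: [0.5, -0.8, -4.6]
gripper_width: 0.082
```

Request:
servo_tool(
  slide=[
    [0,0,0],
    [0,0,0],
  ],
  twist=[
    [0,0,0],
    [0,0,0],
  ],
  gripper=[1,1],
)

```text
time_s: 13.6
tcp_pos: [0.6361, -0.0571, 0.0992]
ee_rot: [[0.11, -0.991, -0.076], [-0.819, -0.134, 0.558], [-0.564, 0.001, -0.826]]
wrist_force: [0.3, -3.0, -5.9]
gripper_width: 0.08
```

```bash
cat > rodlook.py <<'E'
from h import *
import sys
n=sys.argv[1]
s=r.sense();print(s["tcp_pos"],s["ee_rot"][:,2].round(4),s["time_s"],s["wrist_force"],s["gripper_width"])
P=np.array([ 0.64487425,-0.12487452,0.075]);
g=s["tcp_pos"]-.019*s["ee_rot"][:,2]-P;print(np.dot(g,xh),g[2],np.arctan2(g[2],np.dot(g,xh)),"tilt",np.arctan2(np.dot(s["ee_rot"][:,2],xh),-s["ee_rot"][2,2]))
c=r.capture("side");d=r.capture("top")
cv2.imwrite(f"pics/s{n}.png",cv2.resize(c["image"][100:260,200:400],None,fx=4,fy=3.7,interpolation=2))
cv2.imwrite(f"pics/t{n}.png",cv2.resize(d["image"][170:300,280:480],None,fx=4,fy=4,interpolation=2))
for f in (.5,.55,.6,.65):
    u=np.cos(f)*xh+np.array([0,0,np.sin(f)])
    for cc in(c,d): print(f,proj(cc,P+.16*u),proj(cc,P+.175*u))
E
python3 rodlook.py 7
```

```text
[ 0.63613022 -0.057051    0.09922443] [-0.0761  0.5585 -0.826 ] 13.6 [ 0.28323413 -3.00018853 -5.93895271] 0.08004664798264514
0.05767467388646831 0.03991901674248041 0.605432091371062 tilt 0.5987675911288035
0.5 [272.20687062 184.58608626] [271.80422202 186.4510064 ]
0.5 [347.27023533 207.89068451] [339.51059822 208.24333372]
0.55 [271.95658817 179.83058129] [271.52378857 181.15503204]
0.55 [350.02915832 206.72450213] [342.48016833 206.95691968]
0.6 [271.71624786 175.01363629] [271.25450059 175.78639461]
0.6 [353.04173478 205.52981673] [345.7376628  205.63631358]
0.65 [271.48689884 170.15427813] [270.99759171 170.36716437]
0.65 [356.3046589  204.30999267] [349.2804337  204.28519497]
```

View pics/s7.png

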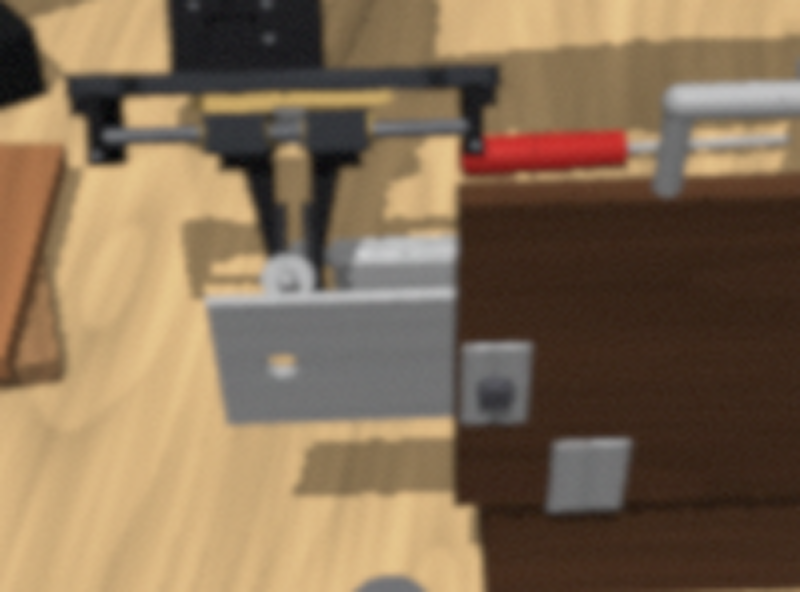

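View pics/t7.png

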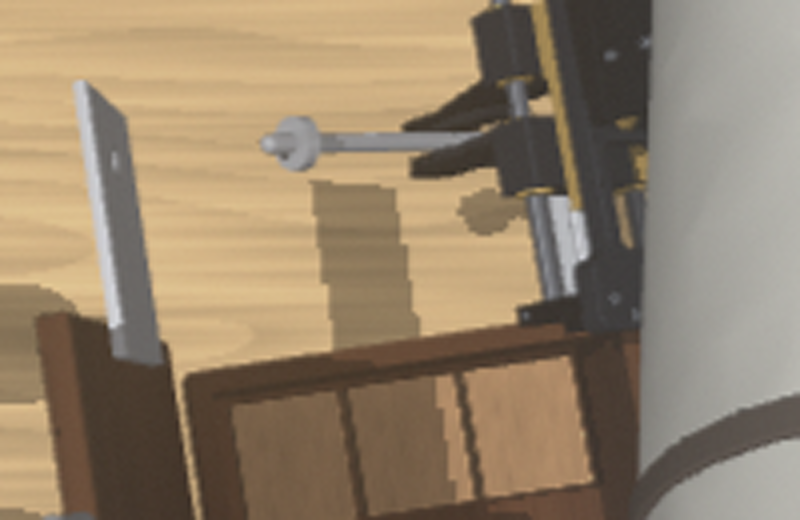

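Request:
servo_tool(
  slide=[
    [0,0,0],
    [0,0,0],
    [0,0,0],
    [0.02,-0.14,0.2],
    [0.03,-0.28,0.41],
    [0.04,-0.34,0.5],
    [0,0,0],
  ],
  twist=[
    [0,0,0],
    [0,0,0],
    [0,0,0],
    [0,0,0],
    [0,0,0],
    [0,0,0],
    [0,0,0],
  ],
  gripper=[0.8,0.5,0.5,0.5,0.5,0.5,0.5],
)

```text
time_s: 14.58
tcp_pos: [0.6434, -0.1047, 0.1703]
ee_rot: [[0.113, -0.991, -0.069], [-0.82, -0.132, 0.558], [-0.562, -0.007, -0.827]]
wrist_force: [-0.5, 0.7, -0.1]
gripper_width: 0.502
```

```bash
python3 rodlook.py 8
```

```text
[ 0.64342561 -0.10466007  0.17029746] [-0.0687  0.5576 -0.8273] 14.575 [-0.45400662  0.72597379 -0.09576574] 0.5022149668903394
0.009553010640008611 0.11101577915377665 1.4849568572663716 tilt 0.5965156819687527
0.5 [272.20687062 184.58608626] [271.80422202 186.4510064 ]
0.5 [347.27023533 207.89068451] [339.51059822 208.24333372]
0.55 [271.95658817 179.83058129] [271.52378857 181.15503204]
0.55 [350.02915832 206.72450213] [342.48016833 206.95691968]
0.6 [271.71624786 175.01363629] [271.25450059 175.78639461]
0.6 [353.04173478 205.52981673] [345.7376628  205.63631358]
0.65 [271.48689884 170.15427813] [270.99759171 170.36716437]
0.65 [356.3046589  204.30999267] [349.2804337  204.28519497]
```

View pics/s8.png

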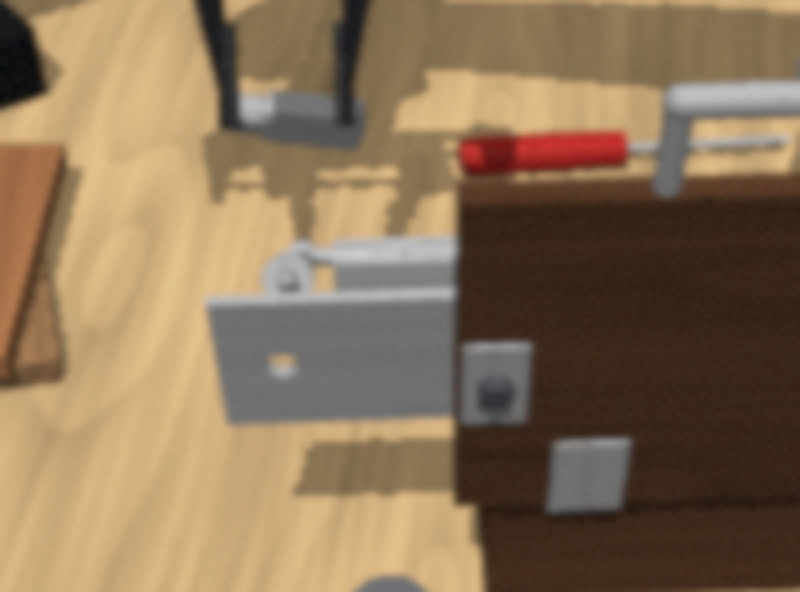

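View pics/t8.png

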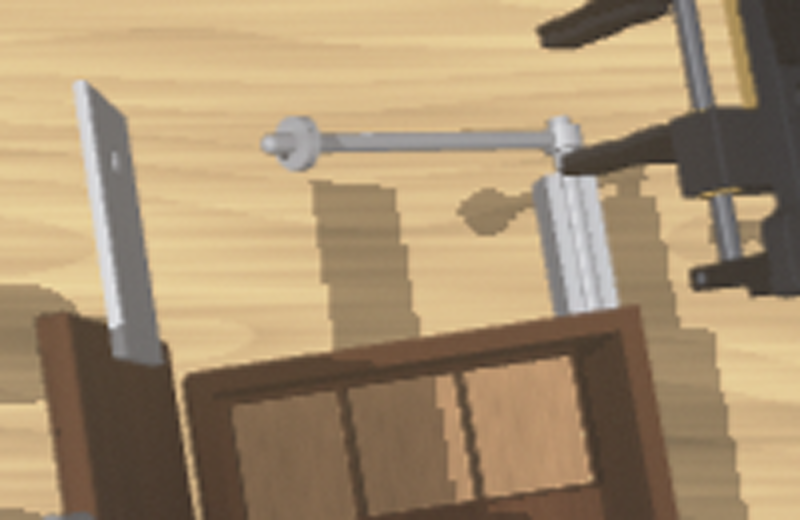

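Request:
servo_tool(
  slide=[
    [0,-0.1,0.4],
    [0,0,0.7],
    [-0.1,0,0.7],
    [-0.2,0,0.7],
    [-0.3,0,0.7],
    [-0.3,0.1,0.6],
    [-0.3,0.3,0],
    [-0.3,0.3,0],
    [-0.3,0.3,0],
    [-0.3,0.3,0],
    [-0.3,0.3,0],
    [-0.3,0.3,0],
  ],
  twist=[
    [-0.94,-0.13,0],
    [-0.94,-0.13,0],
    [-0.94,-0.13,0],
    [-0.94,-0.13,0],
    [-0.94,-0.13,0],
    [-0.94,-0.13,0],
    [0,0,1],
    [0,0,1],
    [0,0,1],
    [0,0,1],
    [0,0,1],
    [0,0,1],
  ],
  gripper=[0.5,0.5,0.5,0.5,0.5,0.5,0.5,0.5,0.5,0.5,0.5,0.5],
)

```text
time_s: 16.18
tcp_pos: [0.4784, 0.0067, 0.3933]
ee_rot: [[0.694, -0.72, -0.004], [-0.72, -0.694, 0.004], [-0.006, 0.0, -1.0]]
wrist_force: [-0.1, -0.9, -0.1]
gripper_width: 0.5
```

Request:
servo_tool(
  slide=[
    [-0.3,0.3,0],
    [-0.3,0.3,0],
    [-0.2,0.3,0],
    [-0.1,0.3,0],
    [0,0.2,0],
    [0,0,0],
    [0,0,0],
    [0,0,0],
    [0,0,0],
    [0,0,0],
  ],
  twist=[
    [0,0,1],
    [0,0,1],
    [0,0,1],
    [0,0,1],
    [0,0,1],
    [0,0,1],
    [0,0,1],
    [0,0,1],
    [0,0,1],
    [0,0,0],
  ],
  gripper=[0.5,0.5,0.5,0.5,0.5,0.5,0.5,0.5,0.5,0.5],
)

```text
time_s: 17.42
tcp_pos: [0.4251, 0.09, 0.3935]
ee_rot: [[0.991, 0.134, -0.006], [0.134, -0.991, 0.0], [-0.006, -0.001, -1.0]]
wrist_force: [-0.3, -0.1, -0.4]
gripper_width: 0.501
```

Run:
```python
from h import *
s=r.sense();print(s["tcp_pos"],s["ee_rot"].round(3),s["time_s"],s["joints"].round(0))
```

```text
[0.42506853 0.08997449 0.39352095] [[ 0.991  0.134 -0.006]
 [ 0.134 -0.991  0.   ]
 [-0.006 -0.001 -1.   ]] 17.425 [ 33.  -2.  -5.  -0. -87.  64.]
```

Request:
servo_tool(
  slide=[
    [0.01,-0.06,-0.3],
    [0,0,-0.4],
    [0,0,-0.4],
    [0,0,-0.25],
    [0,0,-0.06],
    [0,0,0],
    [0,0,0],
    [0,0,0],
    [0,0,0],
    [0,0,0],
  ],
  twist=[
    [0,0,0],
    [0,0,0],
    [0,0,0],
    [0,0,0],
    [0,0,0],
    [0,0,0],
    [0,0,0],
    [0,0,0],
    [0,0,0],
    [0,0,0],
  ],
  gripper=[0.5,0.5,0.5,0.5,0.5,1,1,1,1,1],
)

```text
time_s: 18.68
tcp_pos: [0.4264, 0.0864, 0.3101]
ee_rot: [[0.991, 0.135, -0.003], [0.135, -0.991, 0.002], [-0.003, -0.002, -1.0]]
wrist_force: [-0.0, 1.1, 1.0]
gripper_width: 0.127
```

```bash
cat > lid.py <<'E'
from h import *
s=r.sense();p=s["tcp_pos"];g=p-.0175*s["ee_rot"][:,2]-np.array([.4318,.033,.09])
print(s["time_s"],p,s["wrist_force"].round(1),s["gripper_width"],"th",np.arctan2(g[2],-np.dot(g,xh))-.046,"R",np.hypot(g[2],np.dot(g,xh)))
E
python3 lid.py
python3 - <<'E'
from h import *
D=arc(prof(1.75,1.13,14)).round(2).tolist();print(D)
D=arc(np.linspace(1.13,.95,13)).round(3).tolist();print(D)
E
```

```text
18.675 [0.42641648 0.08638616 0.3101411 ] [-0.   1.1  1. ] 0.12698200030465445 th 1.7466015844759808 R 0.2436089378405823
[[0.01, -0.06, 0.01], [0.01, -0.08, 0.02], [0.02, -0.12, 0.02], [0.02, -0.17, 0.02], [0.03, -0.23, 0.02], [0.04, -0.27, 0.01], [0.04, -0.29, -0.01], [0.04, -0.29, -0.04], [0.04, -0.27, -0.05], [0.03, -0.22, -0.06], [0.02, -0.17, -0.05], [0.02, -0.12, -0.04], [0.01, -0.07, -0.03], [0.01, -0.05, -0.02]]
[[0.007, -0.055, -0.024], [0.007, -0.054, -0.024], [0.007, -0.054, -0.025], [0.007, -0.054, -0.026], [0.007, -0.053, -0.027], [0.007, -0.053, -0.028], [0.007, -0.052, -0.028], [0.007, -0.052, -0.029], [0.007, -0.052, -0.03], [0.007, -0.051, -0.031], [0.007, -0.051, -0.032], [0.007, -0.05, -0.032]]
```

Request:
servo_tool(
  slide=[
    [0.01,-0.06,0.01],
    [0.01,-0.08,0.02],
    [0.02,-0.12,0.02],
    [0.02,-0.17,0.02],
    [0.03,-0.23,0.02],
    [0.04,-0.27,0.01],
    [0.04,-0.29,-0.01],
    [0.04,-0.29,-0.04],
    [0.04,-0.27,-0.05],
    [0.03,-0.22,-0.06],
    [0.02,-0.17,-0.05],
    [0.02,-0.12,-0.04],
  ],
  twist=[
    [0,0,0],
    [0,0,0],
    [0,0,0],
    [0,0,0],
    [0,0,0],
    [0,0,0],
    [0,0,0],
    [0,0,0],
    [0,0,0],
    [0,0,0],
    [0,0,0],
    [0,0,0],
  ],
  gripper=[1,1,1,1,1,1,1,1,1,1,1,1],
)

```text
time_s: 20.18
tcp_pos: [0.445, -0.052, 0.3003]
ee_rot: [[0.991, 0.134, -0.006], [0.134, -0.991, 0.001], [-0.005, -0.001, -1.0]]
wrist_force: [-0.0, -0.1, -0.1]
gripper_width: 0.125
```

Request:
servo_tool(
  slide=[
    [0,0,0],
    [0.01,-0.055,-0.024],
  ],
  twist=[
    [0,0,0],
    [0,0,0],
  ],
  gripper=[1,1],
)

```text
time_s: 20.42
tcp_pos: [0.4454, -0.0546, 0.2992]
ee_rot: [[0.991, 0.135, -0.006], [0.135, -0.991, 0.001], [-0.006, -0.001, -1.0]]
wrist_force: [-2.8, 0.3, 0.8]
gripper_width: 0.125
```

```bash
python3 lid.py; python3 rodlook.py 9
```

```text
20.425 [ 0.44537611 -0.05455811  0.2991609 ] [-2.8  0.3  0.8] 0.12526408120465746 th 1.1521199810513616 R 0.24336616753606524
[ 0.44537611 -0.05455811  0.2991609 ] [-5.9e-03  6.0e-04 -1.0e+00] 20.425 [-2.77380675  0.29988247  0.77537761] 0.12526408120465746
0.09638602147776541 0.24316056234017203 1.1934072870773655 tilt 0.0013873173891246714
0.5 [272.20687062 184.58608626] [271.80422202 186.4510064 ]
0.5 [347.27023533 207.89068451] [339.51059822 208.24333372]
0.55 [271.95658817 179.83058129] [271.52378857 181.15503204]
0.55 [350.02915832 206.72450213] [342.48016833 206.95691968]
0.6 [271.71624786 175.01363629] [271.25450059 175.78639461]
0.6 [353.04173478 205.52981673] [345.7376628  205.63631358]
0.65 [271.48689884 170.15427813] [270.99759171 170.36716437]
0.65 [356.3046589  204.30999267] [349.2804337  204.28519497]
```

View pics/s9.png

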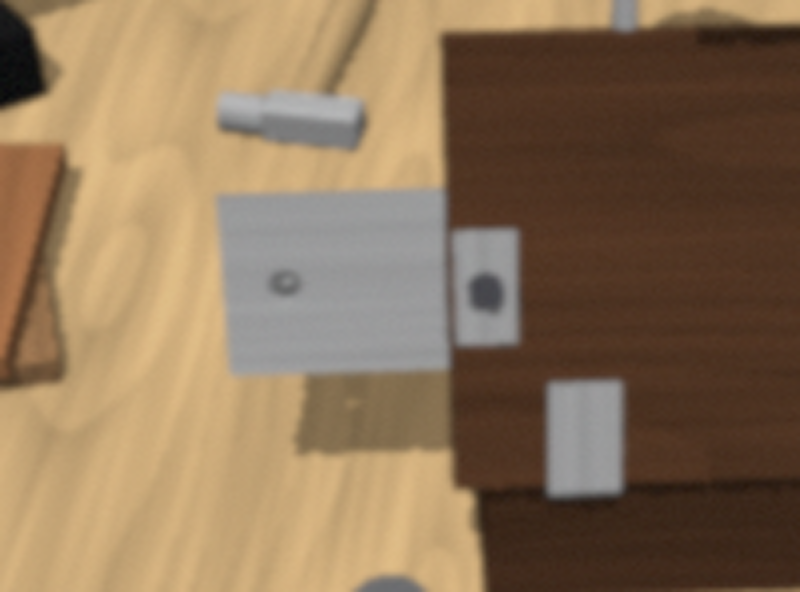

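View pics/t9.png

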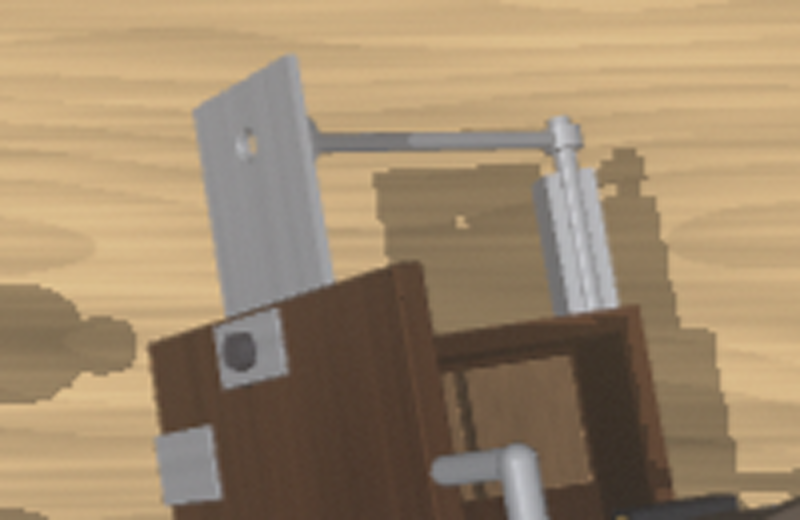

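Request:
servo_tool(
  slide=[
    [0.007,-0.055,-0.024],
    [0.007,-0.054,-0.024],
    [0.007,-0.054,-0.025],
    [0.007,-0.054,-0.026],
    [0.007,-0.053,-0.027],
  ],
  twist=[
    [0,0,0],
    [0,0,0],
    [0,0,0],
    [0,0,0],
    [0,0,0],
  ],
  gripper=[1,1,1,1,1],
)

```text
time_s: 21.15
tcp_pos: [0.4477, -0.071, 0.2915]
ee_rot: [[0.991, 0.134, -0.005], [0.134, -0.991, 0.001], [-0.005, -0.001, -1.0]]
wrist_force: [-4.4, -0.1, 0.4]
gripper_width: 0.124
```

```bash
python3 lid.py
```

```text
21.15 [ 0.44772244 -0.07104028  0.29149236] [-4.4 -0.1  0.4] 0.12364566350004719 th 1.0767378133103604 R 0.24297632648600406
```

Request:
servo_tool(
  slide=[
    [0.007,-0.053,-0.028],
    [0.007,-0.052,-0.028],
    [0.007,-0.052,-0.029],
    [0.007,-0.052,-0.03],
    [0,0,0],
  ],
  twist=[
    [0,0,0],
    [0,0,0],
    [0,0,0],
    [0,0,0],
    [0,0,0],
  ],
  gripper=[1,1,1,1,1],
)

```text
time_s: 21.78
tcp_pos: [0.4495, -0.0837, 0.2846]
ee_rot: [[0.991, 0.134, -0.005], [0.134, -0.991, 0.0], [-0.005, -0.001, -1.0]]
wrist_force: [-4.8, -1.0, -0.6]
gripper_width: 0.124
```

```bash
python3 lid.py;python3 rodlook.py 10 >/dev/null
```

```text
21.775 [ 0.44952966 -0.08368838  0.28460867] [-4.8 -1.  -0.6] 0.1241779248301284 th 1.0169980154764167 R 0.2427377636993431
```

View pics/s10.png

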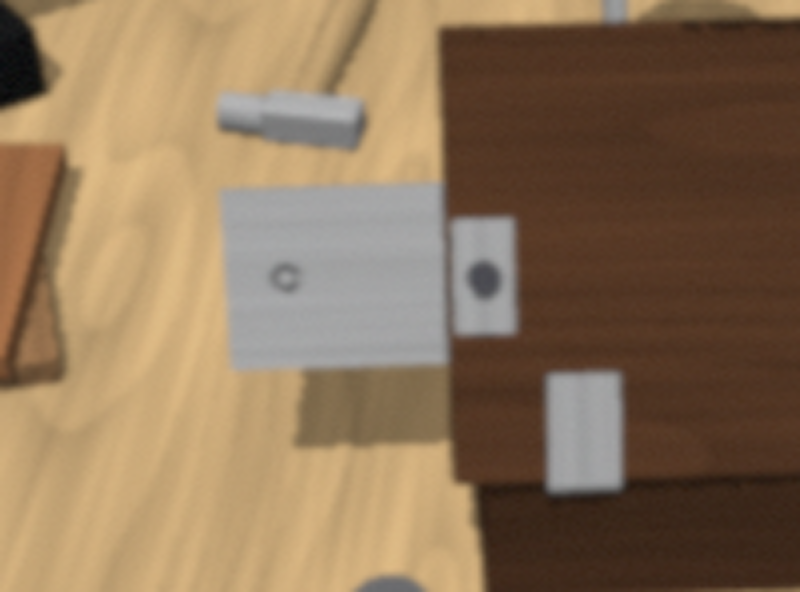

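View pics/t10.png

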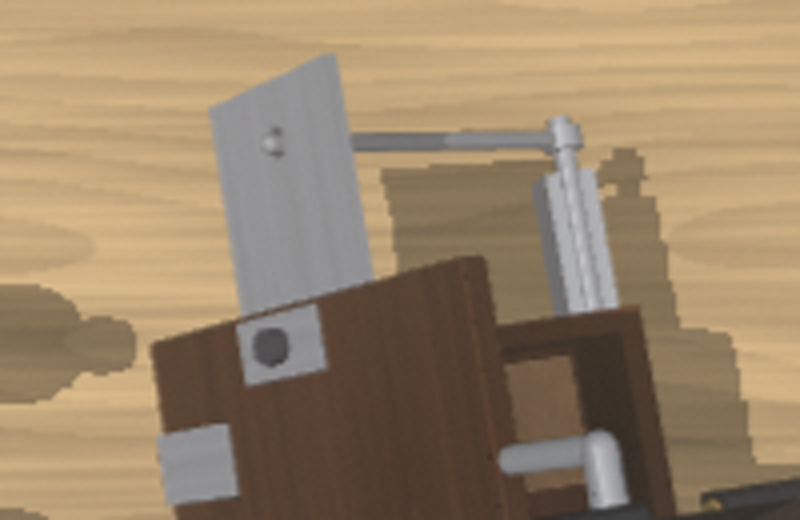

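Request:
servo_tool(
  slide=[
    [0.005,-0.052,-0.03],
    [0.005,-0.051,-0.031],
    [0.005,-0.051,-0.032],
    [0,0,0],
  ],
  twist=[
    [0,0,0],
    [0,0,0],
    [0,0,0],
    [0,0,0],
  ],
  gripper=[1,1,1,1],
)

```text
time_s: 22.38
tcp_pos: [0.4508, -0.0928, 0.2791]
ee_rot: [[0.991, 0.134, -0.004], [0.134, -0.991, 0.001], [-0.004, -0.001, -1.0]]
wrist_force: [-5.1, -1.5, -0.7]
gripper_width: 0.125
```

```bash
python3 lid.py
```

```text
22.375 [ 0.45081556 -0.09276208  0.27912064] [-5.1 -1.5 -0.7] 0.12463973095777629 th 0.9729768431582035 R 0.24263416706914548
```

Request:
servo_tool(
  slide=[
    [0.003,-0.03,-0.019],
    [0.003,-0.03,-0.019],
    [0,0,0],
  ],
  twist=[
    [0,0,0],
    [0,0,0],
    [0,0,0],
  ],
  gripper=[1,1,1],
)

```text
time_s: 22.75
tcp_pos: [0.4511, -0.0944, 0.278]
ee_rot: [[0.991, 0.135, -0.003], [0.135, -0.991, 0.004], [-0.003, -0.005, -1.0]]
wrist_force: [-7.8, 7.7, 6.3]
gripper_width: 0.127
```

```bash
python3 lid.py;python3 rodlook.py 11 >/dev/null
```

```text
22.75 [ 0.45108994 -0.09444651  0.27801952] [-7.8  7.7  6.3] 0.1272131576810492 th 0.964399468046315 R 0.24263109405269287
```

View pics/t11.png

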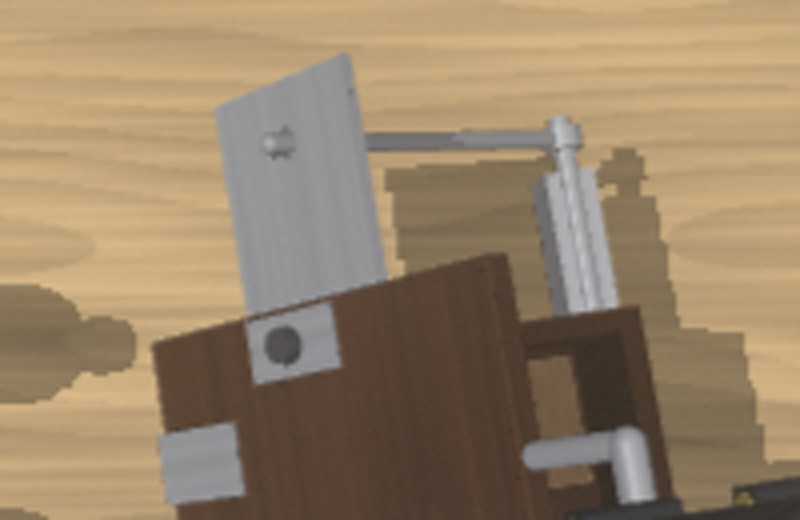

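View pics/s11.png

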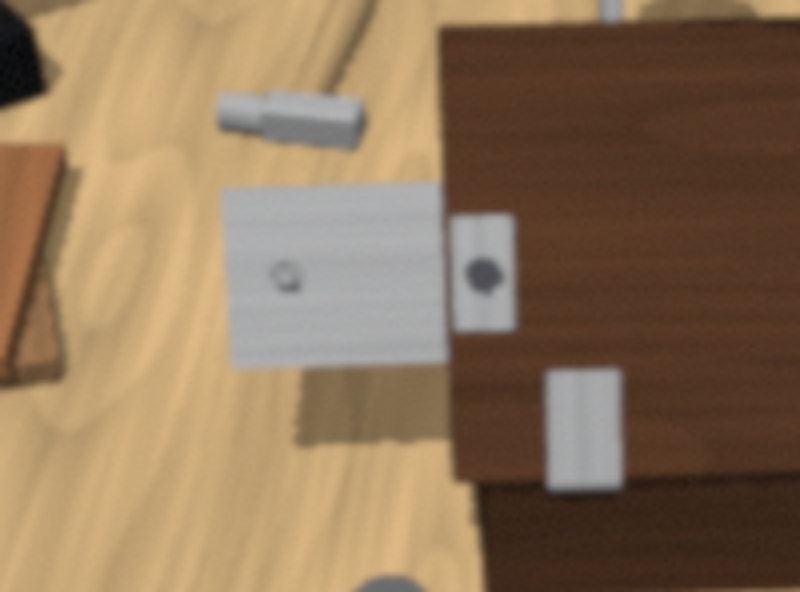

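Request:
servo_tool(
  slide=[
    [0,0,0],
    [0,0,0],
    [0,0,0],
    [0,0,0],
    [0,0,0.15],
    [0,0,0.4],
    [0,0,0.6],
    [0,0,0.6],
    [0,-0.2,0.4],
    [0,0,0],
  ],
  twist=[
    [0,0,0],
    [0,0,0],
    [0,0,0],
    [0,0,0],
    [0,0,0],
    [0,0,0],
    [0,0,0],
    [0,0,0],
    [0,0,0],
    [0,0,0],
  ],
  gripper=[0.8,0.65,0.6,0.6,0.6,0.6,0.6,0.6,0.6,0.6],
)

```text
time_s: 24.1
tcp_pos: [0.4519, -0.1086, 0.4084]
ee_rot: [[0.991, 0.134, 0.001], [0.134, -0.991, 0.001], [0.001, -0.001, -1.0]]
wrist_force: [-0.1, 0.4, -0.1]
gripper_width: 0.4
```

Run:
```python
from h import *
c=r.capture("side");d=r.capture("top");s=r.sense();print(s["time_s"],s["tcp_pos"],s["wrist_force"])
cv2.imwrite("pics/s12.png",cv2.resize(c["image"][60:360,200:500],None,fx=2.6,fy=2,interpolation=2))
cv2.imwrite("pics/t12.png",cv2.resize(d["image"][170:300,220:480],None,fx=3,fy=3,interpolation=2))
H=np.array([.4318,.033,.09]);yh=np.cross([0,0,1],xh)
P=H-.185*xh-.19*yh-np.array([0,0,.015])
for t in(.94,.96,.98,1.0,1.1):
    L=-np.cos(t)*xh+np.array([0,0,np.sin(t)]); N=np.sin(t)*xh+np.array([0,0,np.cos(t)])
    print(t,[proj(cc,H+.24*L+.011*N+k*yh).round(1).tolist() for cc in(c,d) for k in(-.055,.055)], "hole",proj(c,H+.092*L+.005*N-.19*yh).round(1),proj(d,H+.092*L+.005*N-.19*yh).round(1))
```

```text
24.2 [ 0.45086421 -0.10794063  0.40550571] [ 0.22053429 -0.5616582   0.0462298 ]
0.94 [[352.1, 79.0], [420.5, 77.3], [439.2, 280.3], [455.1, 367.5]] hole [271.6 175.2] [351.5 205.5]
0.96 [[352.4, 78.7], [421.3, 77.0], [436.7, 280.7], [452.6, 368.4]] hole [271.6 175.3] [350.5 205.6]
0.98 [[352.8, 78.5], [422.1, 76.8], [434.1, 281.1], [450.0, 369.3]] hole [271.5 175.4] [349.6 205.6]
1.0 [[353.2, 78.3], [423.0, 76.6], [431.4, 281.6], [447.3, 370.1]] hole [271.5 175.6] [348.7 205.6]
1.1 [[355.2, 78.4], [427.2, 76.7], [416.7, 284.0], [432.6, 374.5]] hole [271.2 176.9] [343.7 205.9]
```

View pics/s12.png

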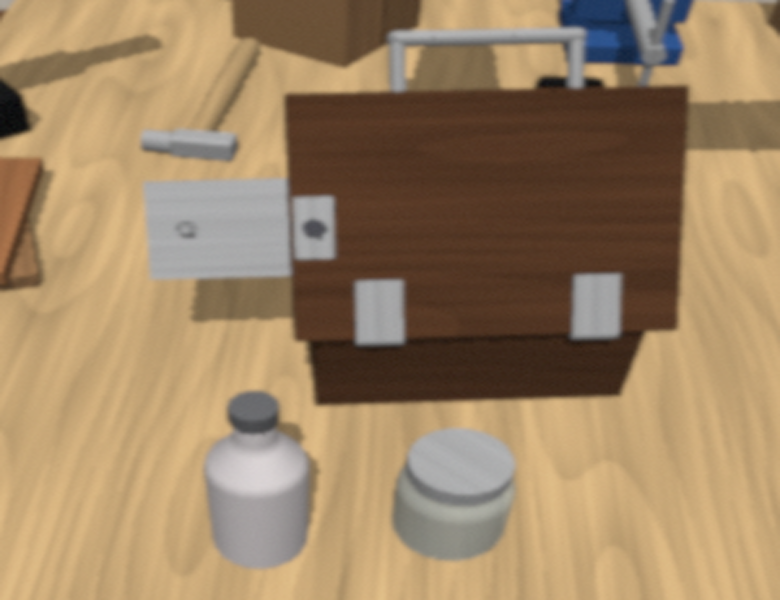

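View pics/t12.png

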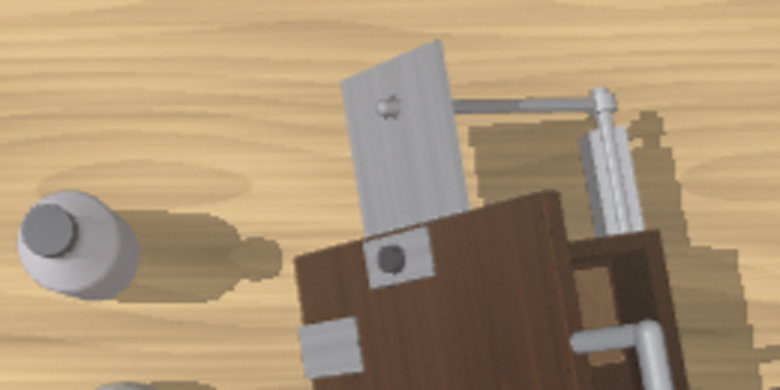

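```bash
python3 -c "
from station import r
print(r.finish_job())"
```

```text
the job is handed in; nothing more can be done
None
```

The chest is open and propped: the rod's tip is through the hole in the steel tab, and the lid rests on the rod. I handed the job in at about 24 s.

- **Lid back:** I swung the lid to about 1.75 rad and released it. The next pictures showed it standing against its stop by itself.
- **Rod raised:** Both the side and top views put the hole about 92 mm from the hinge, so I raised the rod to about 0.60 rad. It held that angle when I let go.
- **Lid down:** I took the bar again and lowered the lid slowly. It went past 1.1 rad with no sign of the tab catching on the tip. It met the shoulder at about 0.964 rad, with a contact force of about 8 N on each axis, and I released it there.

**Last checks:** The top view put the lid's bar exactly where a lid angle of 0.96 rad predicts, within the 0.95–0.99 range for a lid that is home. The tip could be seen standing through the tab. The bottle and jar were upright, and the gripper was clear of everything with near-zero wrist force.

**Weaker points:** My first reading of the hole from the side view came out at 85–92 mm because the depth of the hole's wall was ambiguous. A closer look settled it at 92 mm, in line with the top view. I could not see the contact between tab and shoulder directly, so that rests on the measured angle and the force. No check failed.

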